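# Fit the crank into the pasta machine and wind it upright

### The arm

A 6-joint arm with a two-finger parallel gripper is mounted at the origin on a cart in front of the work surface, level with it; the furniture and walls round the work are solid. World frame = base frame: x ahead of the robot, y to its left, z up, the work surface at z = 0. Lengths are in mm, angles in degrees, forces in N, time in s.
With the tool pointing down it reaches from about 300 to 850 mm from the base axis. Payload 4.2 kg.
Tool frame: the origin (TCP) lies midway between the tips of the shut fingers; the grasp point (between the pads) lies 19 mm behind it (env.grasp_offset is the distance from the TCP to the grasp point, in mm); z points along the fingers, y is the line along which they close (so a half turn about z gives the same grasp; the last joint's range is limited). The gripper opens to 91 mm and grips with 3 to 60 N. Pads are 32 mm wide; open, the fingers measure 118 mm over their backs; the gripper's body (76 mm by 178 mm) begins 60 mm behind the grasp point.
Start: joints at [-76.891, 18.312, 89.639, -0, 72.044, -1.146], TCP at [141.591, -557.311, 213.976] pointing down, gripper open.
Joint ranges: [-177.97, 177.97], [-48.28, 115.42], [12.27, 149.76], [-77.06, 257.06], [2.81, 150.46], [-146.56, 146.56]. Speed limits (degrees/s): [147.25, 147.25, 180, 180, 180, 180].

### API

Orientations are given as [roll, pitch, yaw] about the fixed x, y, z axes, in that order (R = Rz(yaw) Ry(pitch) Rx(roll)).
In Python, from workcell import env, optics gives the robot as it stands. The module is installed in compiled form; this text tells all that it offers.
- The arm moves only by the tool send_rows, never from a script. Its argument "targets" is a list that holds one entry, the list of rows, each a list of 7 numbers: the turn, a rotation vector about the world's x, y, z scaled (see below), then the shift along the world's x, y, z scaled (see below), then the closure, from -1 (fully open) to 1 (shut). In form: [[[rx, ry, rz, x, y, z, gripper], ...]]. A call has 1 to 12 rows; each row shifts and turns the commanded pose from where the row before left it; what a row does not reach is not made up. The controller multiplies each number of a shift by 0.2 m and each number of a turn by pi/2 rad. A row lasts 1/10 s, in which the tool goes at most 50 mm and 8.59 degrees, less where a joint would pass 70% of its speed; a pose out of reach is approached as far as the arm can. A call with a number of a shift or a turn outside -1 to 1 is refused whole. A call with a gripper value outside its range is refused whole. The fingers move at their own pace and stop on an object; "grip_force" is the grip in N (left out, the last holds). Time passes only in rows, so rows that do not move let the fingers close. It gives the time, the measured TCP pose, the force, the opening and the grip force at its end, in the units of the state.
- env.state(): the state, without advancing time (a new reading comes with each control period).
- optics.grab_frame(name): name is "scene" or "top" or "wrist"; returns (picture, depth): 420x560x3 uint8, red, green, blue; 420x560 float32, mm along the optical axis (not along the pixel's ray), 0 where there is no reading.
- optics.camera_info(name): a dict with "camera_matrix" (3x3 intrinsics, pixels), "R" (3x3) and "t" (3): a world point X has camera coordinates R X + t; the wrist camera has in their place "mount" (4x4, takes a point from camera to tool coordinates, whose origin is the TCP and whose axes are the flange's). Camera axes: x right, y down, z forward; pixel columns grow to the right and rows downward; lengths in mm; the calibration is good to about 2 mm. A picture is of the moment at which its call begins: read the wrist's pose just before it. camera_info takes no time and is no camera call.
- env.job_done(): hands the job in; it is judged then, once.
Trained networks look in the newest picture that a camera, given by its name, has taken for a name from the list of things; names that differ only in an ending like _2 or _b are one class to them, and where a whole thing is asked for, a point or a joint stands for the part that bears it (a point fixed in the world has none). Each returns a list of dicts, best first, with "conf" (0 to 1); they miss things now and then, are a little off and sometimes report something else, mostly with a low value. They report only what shows in the picture. A call takes as long as a camera call.
- optics.silhouettes(camera, name): "mask" (420x560 bool, what is visible of it) and "at" ([column, row] in pixels, amid what is visible of it).
- optics.place_of(camera, name): "at" ([column, row] in pixels: a listed point, or the origin of a listed thing).
The state is a dict: "time_s": time; "qpos": joint angles; "qvel": joint speeds; "effort": joint torques, N m; "ee_pos": TCP position; "ee_rot": TCP orientation; "force": force on the tool from outside, world axes, zero at the start; "torque": the same for the moment, N m; "gripper_width": finger opening in mm; "gripper_force": force on a finger pad.
Only numpy, scipy, OpenCV 4.12 (cv2) and the standard library are available. Lean on these libraries where they do the work, as an engineer would, in place of code of your own. Each camera call takes 0.05 s, during which the arm holds its last target. There are 200 camera calls.

### The job

Fit the loose crank into the pasta machine: slide its square shaft into the drive socket in the machine's side until you feel it bottom out on the hidden end of the bore, pressing only lightly. Then take the crank by its wooden grip and wind it up from level until the arm stands upright, so that the rollers turn with it and the shaft stays fully home. Let go of it there, and leave the jars and the mug where they are.

Things in the scene. Friction and masses are not known exactly. Their poses are not given: they have to be found in the camera images.
- pasta_machine: steel pasta machine, 120 x 215 x 133 mm, standing firmly on the worktop; origin under its middle, x to its back, y along its rollers to its left (black dial side), z up. The drive socket is in its right side plate (outer face y = -95 mm), axis along y, 85 mm up, at x = 0. The bore is blind, its end out of sight: 26 to 46 mm deep, different from machine to machine, to be felt
- drive_mouth (a point): centre of the socket's mouth, on the face of the turning boss (27 mm round, 10 mm out of the side plate); +y points along the bore into the machine. The bore is square, 10 mm wide (0.5 mm play on each side of the shaft), its sides along this frame's x and z, which turn with the drive. No chamfer at the mouth
- drive (a joint): angle of the drive (rad) about the socket's axis; about 0.12 N m of friction holds it where it is left. Starts within 0.15 of 0. At 0 a fitted crank's arm points level to the machine's back (+x), at 1.57 straight up; winding up is positive. The shaft has about 0.12 rad of play in the bore to either side
- crank: loose steel crank, 0.15 to 0.24 kg, starts lying flat on the worktop. Origin on the shaft's axis in the middle of the hub, 9 mm above the worktop; +y along the shaft to its tip, +x along the arm, z up as it lies. Hub: flat-sided block 18 x 46 x 18 mm, y -23 to 23 mm. Arm: flat bar, 18 mm wide, 6 mm thick, at y = -26 mm, x to 84 mm
- crank_tip (a point): end of the crank's shaft, on its axis, 82 mm from the crank's origin. The shaft is 9 mm square for 54 mm from the hub, its last 5 mm stepped down to 5.5 mm square as a lead; it is longer than the bore is deep, so with the shaft home the hub still stands 13 to 33 mm off the boss. Light pressing only: no more than 18 N on the end of the bore
- crank_knob (a point): middle of the crank's wooden grip, 18 mm round and 53 mm long, parallel to the shaft and pointing away from its tip (at x = 75, y = -60 mm in the crank's frame); it spins freely on its pin, so it can stay pinched while the crank turns
- shelf_jar_left: bystander: small glass jar with grey lid, 58 mm round, 85 mm high, origin under its middle
- pasta_jar: bystander: tall glass pasta jar with wooden lid, 86 mm round, 188 mm high, origin under its middle
- cup_left: bystander: two-tone stoneware mug, 78 x 108 x 74 mm, origin at its foot

How it is judged (in metres and radians):
On the way, in this order (a step that is already met when the one before it is completed fails the run):
1. the shaft is home on the hidden end of the bore (tip within 2 mm of it), before winding (distance between crank_c1 and bore_end_c0 below 0.013 m and angle between the y axis of crank and the y axis of drive_mouth, either way round below 0.2 rad and value of joint drive below 0.6 rad), for 0.2 s.
2. the crank has wound the drive upright (value of joint drive above 1.1 rad), for 0.2 s.
At the end, for the whole second after the job is handed in: the crank's shaft is in the socket with its tip within 3 mm of the bore's hidden end and in line with it within 0.2 rad, the arm stands upright within 20 degrees, the drive has turned with it (1.05 to 2.1 rad), and the crank is at rest and released (distance between crank_c1 and bore_end_c0 below 0.014 m and angle between the y axis of crank and the y axis of drive_mouth, either way round below 0.2 rad and value of joint drive between 1.05 and 2.1 rad and angle between crank's own x axis and vertical below 0.35 rad and linear speed of crank below 0.02 m/s and angular speed of crank below 0.2 rad/s); the robot touches nothing.
It fails at once if the shaft is forced against the bore's end (over 18 N) (contact force between crank and bore_end_c0 above 18 N).
It fails at once if the crank is jammed or wrenched in the machine (over 80 N) (contact force between crank and pasta_machine above 80 N).
It fails at once if a jar or the mug is moved by over 20 mm (distance of any of shelf_jar_left, pasta_jar, cup_left from where it was at the start of the episode above 0.02 m).
It also fails if it takes over 51 s, if anything falls off the work surface, if the arm or the gripper's body presses on something with over 40 N, if the wrist force passes 120 N, or if a joint passes its speed limit or range.

## Working session

There is one attempt and no reset: what is moved stays moved. The work goes in short steps, Python scripts to look and compute and a tool call to move; the robot and the scene stay as the last step left them, time stands still between calls to the robot, and variables do not carry over. Pictures are saved under pics/ and viewed, at most 10 in all, crops included, and the job is handed in when it is done.

Besides the shell and the picture viewer there is one more tool, called after "Emit:" as name(argument=value, ...) on one line, values as JSON. send_rows: Moves the arm, as the interface text tells. Its arguments: {"type":"object","properties":{"targets":{"type":"array"},"grip_force":{"type":"number"}},"required":["targets"]}

```bash
mkdir -p pics
cat > h.py <<'E'
import numpy as np, cv2
from workcell import env, optics
from scipy.spatial.transform import Rotation as Ro
def tool():
    s=env.state(); T=np.eye(4); T[:3,:3]=Ro.from_euler('xyz',s['ee_rot'],degrees=True).as_matrix(); T[:3,3]=s['ee_pos']; return T
def cam(n,T=None):
    c=optics.camera_info(n); K=np.array(c['camera_matrix'])
    if n=='wrist':
        M=(tool() if T is None else T)@np.array(c['mount'])
    else:
        M=np.eye(4); R=np.array(c['R']); M[:3,:3]=R.T; M[:3,3]=-R.T@np.array(c['t'])
    return K,M
def ray(n,px,T=None):
    K,M=cam(n,T); d=M[:3,:3]@np.linalg.solve(K,[px[0],px[1],1.]); return M[:3,3],d
def onz(n,px,z,T=None):
    o,d=ray(n,px,T); return o+d*(z-o[2])/d[2]
def cloud(n,depth,T=None):
    K,M=cam(n,T); v,u=np.nonzero(depth>0); z=depth[v,u]
    P=np.c_[(u-K[0,2])/K[0,0]*z,(v-K[1,2])/K[1,1]*z,z]@M[:3,:3].T+M[:3,3]
    return P,u,v
def proj(n,X,T=None):
    K,M=cam(n,T); p=K@(M[:3,:3].T@(np.array(X,float)-M[:3,3])); return p[:2]/p[2]
def tri(obs):
    A=np.zeros((3,3));b=np.zeros(3)
    for o,d in obs:
        d=d/np.linalg.norm(d);Q=np.eye(3)-np.outer(d,d);A+=Q;b+=Q@o
    return np.linalg.solve(A,b)
E
python3 - <<'E'
from h import *
s=env.state(); print(s)
print(env.grasp_offset)
ims=[]
for n in('scene','top'):
    im,d=optics.grab_frame(n); ims.append(im); np.save(f'pics/{n}_d.npy',d)
    K,M=cam(n); print(n,M[:3,3].round(),M[:3,2].round(2))
    for t in('pasta_machine','drive_mouth','crank','crank_tip','crank_knob','shelf_jar_left','pasta_jar','cup_left'):
        r=optics.place_of(n,t)
        print(t,[(np.round(q['at'],1),round(q['conf'],2),onz(n,q['at'],9 if 'crank' in t else (85 if t=='drive_mouth' else 0)).round(1)) for q in r[:2]])
cv2.imwrite('pics/a.png',cv2.cvtColor(ims[0],cv2.COLOR_RGB2BGR));cv2.imwrite('pics/b.png',cv2.cvtColor(ims[1],cv2.COLOR_RGB2BGR))
E
```

```text
{'time_s': 0.0, 'qpos': array([-7.68874747e+01,  1.83100096e+01,  8.98139200e+01, -7.21309004e-03,
        7.20543693e+01, -1.14654005e+00]), 'qvel': array([-0.05847032, -0.00298023, -0.15263452,  0.03904989,  0.00582084,
        0.08486687]), 'effort': array([-1.02187924e-01, -3.93822849e+01, -2.49774295e+01,  1.15020862e-01,
       -1.49020896e-02, -2.66086927e-04]), 'ee_pos': array([ 141.23274318, -555.7971951 ,  212.8098272 ]), 'ee_rot': array([-1.79821599e+02,  3.28616637e-03,  1.42613036e+01]), 'force': array([ 0.4554458 ,  0.5141251 , -0.08943256]), 'torque': array([ 0.00545945,  0.06293841, -0.02647802]), 'gripper_force': 0.0, 'gripper_width': 91.38264001106515}
18.8
scene [576. 513. 669.] [-0.02 -0.72 -0.69]
pasta_machine [(array([332.7, 324.5]), 0.91, array([463.2, 141.5,   0. ]))]
drive_mouth []
crank [(array([330.4, 199.3]), 0.62, array([ 419.7, -206.2,    9. ])), (array([207.8, 297.9]), 0.32, array([708.5,  75.8,   9. ]))]
crank_tip [(array([330.7, 222.2]), 0.96, array([ 430.5, -124.1,    9. ]))]
crank_knob [(array([302.3, 180.9]), 0.76, array([ 485.7, -284.3,    9. ]))]
[... 226 characters left out ...]
p [ 368. -132. 1187.] [ 0.16  0.01 -0.99]
pasta_machine [(array([193.6, 241.2]), 0.78, array([457.4, 141.1,   0. ])), (array([306.1, 256.6]), 0.16, array([ 415.7, -210.8,    0. ]))]
drive_mouth [(array([220.8, 235. ]), 0.43, array([470.4,  43.3,  85. ]))]
crank [(array([305.2, 253.4]), 0.62, array([ 425.1, -207.4,    9. ]))]
crank_tip [(array([278.7, 254.4]), 0.69, array([ 420.6, -125.7,    9. ]))]
crank_knob [(array([324.5, 233.9]), 0.52, array([ 486.5, -267. ,    9. ]))]
shelf_jar_left [(array([220.9, 163.3]), 0.64, array([710.4,  66.3,   0. ]))]
pasta_jar [(array([181.9, 163.9]), 0.98, array([706.3, 192.3,   0. ]))]
cup_left [(array([374.2, 201.2]), 0.94, array([ 594.3, -425.8,    0. ]))]
```

View pics/a.png

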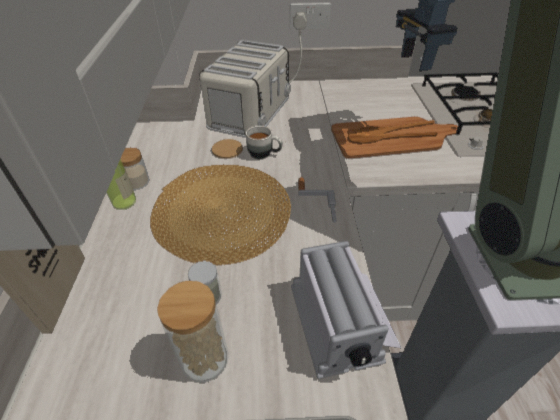

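View pics/b.png

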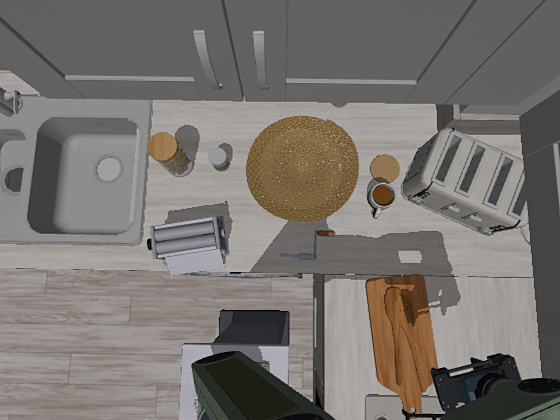

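Run:
```python
from h import *
print(np.array(optics.camera_info('wrist')['mount']).round(3).tolist(), optics.camera_info('wrist')['camera_matrix'])
for n in('scene','top'):
    im,d=optics.grab_frame(n)
    for t in('pasta_machine','crank'):
        r=optics.silhouettes(n,t)
        if not r: print(n,t,'none'); continue
        m=r[0]['mask']; P,u,v=cloud(n,d*m)
        print(n,t,r[0]['conf'],m.sum(),np.percentile(P,[1,50,99],axis=0).round(1).tolist())
        if t=='pasta_machine':
            for lo,hi in((60,100),(100,140)):
                Q=P[(P[:,2]>lo)&(P[:,2]<hi)]
                print(lo,len(Q),cv2.minAreaRect(Q[:,:2].astype(np.float32)))
        else: print(cv2.minAreaRect(P[:,:2].astype(np.float32)))
    # z calibration: table
    P,u,v=cloud(n,d); 
    q=P[(abs(P[:,0]-400)<40)&(abs(P[:,1]+60)<30)]; print('table z',np.median(q[:,2]) if len(q) else None)
```

```text
[[0.0, -0.966, -0.26, 74.707], [1.0, 0.001, -0.002, -0.35], [0.002, -0.26, 0.966, -170.222], [0.0, 0.0, 0.0, 1.0]] [[308.07127274   0.         284.85577054]
 [  0.         308.07127274 202.03460456]
 [  0.           0.           1.        ]]
scene pasta_machine 0.72 9520 [[364.7, 51.2, 13.1], [468.4, 175.5, 120.5], [529.4, 254.5, 132.8]]
60 964 ((459.50347900390625, 154.9591064453125), (92.77766418457031, 208.42828369140625), 9.83035945892334)
100 5798 ((460.0296936035156, 151.04412841796875), (92.96923065185547, 209.8827667236328), 10.069768905639648)
scene crank 0.7 350 [[411.3, -282.5, 1.6], [444.2, -231.2, 14.6], [498.7, -134.0, 19.5]]
((443.9326477050781, -216.2423858642578), (68.96391296386719, 169.63180541992188), 35.777923583984375)
table z -0.3648466961808481
top pasta_machine 0.65 3584 [[361.8, 35.6, 15.2], [439.0, 128.1, 123.6], [516.5, 242.6, 135.2]]
60 167 ((444.7547607421875, 137.2100067138672), (87.74332427978516, 221.2999267578125), 17.64157485961914)
100 2238 ((457.8658142089844, 145.9188995361328), (91.96676635742188, 214.26133728027344), 9.733060836791992)
top crank 0.61 335 [[407.9, -294.5, -1.8], [426.3, -234.6, 16.3], [499.0, -136.0, 23.8]]
((442.34246826171875, -223.52456665039062), (70.98770141601562, 175.46168518066406), 35.255218505859375)
table z 0.361229765549524
```

Emit:
send_rows(targets=[[[0,0,0.095,0.11,0.155,-0.02,-1],[0,0,0.095,0.11,0.155,-0.02,-1],[0,0,0.095,0.11,0.155,-0.02,-1],[0,0,0.095,0.11,0.155,-0.02,-1],[0,0,0.095,0.11,0.155,-0.02,-1],[0,0,0.095,0.11,0.155,-0.02,-1],[0,0,0.095,0.11,0.155,-0.02,-1],[0,0,0.095,0.11,0.155,-0.02,-1],[0,0,0.095,0.11,0.155,-0.02,-1],[0,0,0.095,0.11,0.155,-0.02,-1],[0.093,0.0165,0,0.11,0.155,-0.02,-1],[0.093,0.0165,0,0.11,0.155,-0.02,-1]]])

```text
time_s: 2.4
ee_pos: [411.1, -185.9, 169.3]
ee_rot: [179.6, -16.9, 100.0]
force: [0.3, -0.2, -0.5]
gripper_width: 91.3
gripper_force: 0.0
```

Emit:
send_rows(targets=[[[0.093,0.0165,0,0.11,0.155,-0.02,-1],[0.093,0.0165,0,0.11,0.155,-0.02,-1],[0.093,0.0165,0,0.11,0.155,-0.02,-1],[0.093,0.0165,0,0.11,0.155,-0.02,-1],[0.093,0.0165,0,0,0,0,-1],[0,0,0,0,0,0,-1],[0,0,0,0,0,0,-1]]])

```text
time_s: 3.1
ee_pos: [495.6, -63.1, 149.5]
ee_rot: [-179.7, -59.2, 99.6]
force: [0.2, 0.4, -0.1]
gripper_width: 91.9
gripper_force: 0.0
```

Run:
```python
from h import *
T=tool(); s=env.state(); print(s['ee_pos'],s['ee_rot'],s['qpos'].round(1))
im,d=optics.grab_frame('wrist'); cv2.imwrite('pics/c.png',cv2.cvtColor(im,cv2.COLOR_RGB2BGR)); np.save('pics/c.npy',d); np.save('pics/cT.npy',T)
for t in('drive_mouth','pasta_machine'):
    for q in optics.place_of('wrist',t)[:2]:
        o,dd=ray('wrist',q['at'],T); z=d[int(q['at'][1]),int(q['at'][0])]
        print(t,q['at'],q['conf'],z,o+dd*z)
```

```text
[495.59707546 -63.06391655 149.54820152] [-179.73236549  -59.2340675    99.60408576] [-33.5  36.4  95.2  38.9  95.9 -56.7]
pasta_machine [285.4, 188.8] 0.71 294.94287 [479.0897351   41.68506908  96.95570342]
```

View pics/c.png

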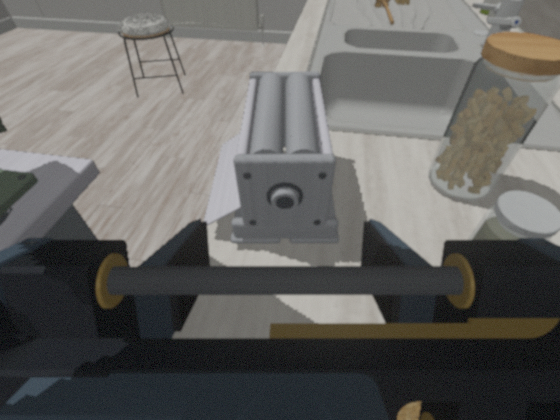

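Run:
```python
from h import *
T=np.load('pics/cT.npy'); d=np.load('pics/c.npy'); im=cv2.imread('pics/c.png')
cv2.imwrite('pics/c2.png',cv2.resize(im[150:250,225:345],None,fx=6,fy=6,interpolation=cv2.INTER_CUBIC))
P,u,v=cloud('wrist',d,T)
# side plate plane fit: pixels around plate excluding boss
m=(u>245)&(u<325)&(v>166)&(v<230)&(np.hypot(u-286,v-198)>24); Q=P[m]
for _ in range(5):
    c=Q.mean(0); n=np.linalg.svd(Q-c,full_matrices=False)[2][2]; r=(Q-c)@n; Q=Q[abs(r)<max(1.5,2*np.median(abs(r)))]
n*=np.sign(n[1]); print('plane',c,n,len(Q),'yaw',np.degrees(np.arctan2(-n[0],n[1])))
h=-(P-c)@n
b=(np.hypot(u-286,v-198)<26)&(h>7)&(h<14); B=P[b]; print('boss',len(B),B.mean(0),np.median(h[b]),(B.min(0)+B.max(0))/2)
# circle fit in plane
ex=np.array([n[1],-n[0],0]);ex/=np.linalg.norm(ex); a=np.c_[(B-c)@ex,B[:,2]]
print(cv2.minEnclosingCircle(a.astype(np.float32)))
(x,z),r=cv2.minEnclosingCircle(a.astype(np.float32)); m0=c+ex*x; m0=m0+n*(-10); m0[2]=z; print('mouth',m0)
# top rollers housing yaw
top=P[(P[:,2]>100)&(P[:,2]<140)&(P[:,0]>350)&(P[:,0]<540)&(P[:,1]>20)&(P[:,1]<290)]; print(cv2.minAreaRect(top[:,:2].astype(np.float32)))
```

```text
plane [477.49097644  44.66973651  79.10367013] [-0.1734183   0.98484653  0.00184651] 3060 yaw 9.986643519210311
boss 412 [478.89431656  34.81229653  86.12566392] 10.105654922966028 [478.90864617  35.40655478  84.78566171]
((0.15115953981876373, 84.75138854980469), 14.206929206848145)
mouth [479.37402869  34.84748512  84.75138855]
((462.0087585449219, 134.05401611328125), (93.96769714355469, 189.52955627441406), 9.6571626663208)
```

View pics/c2.png

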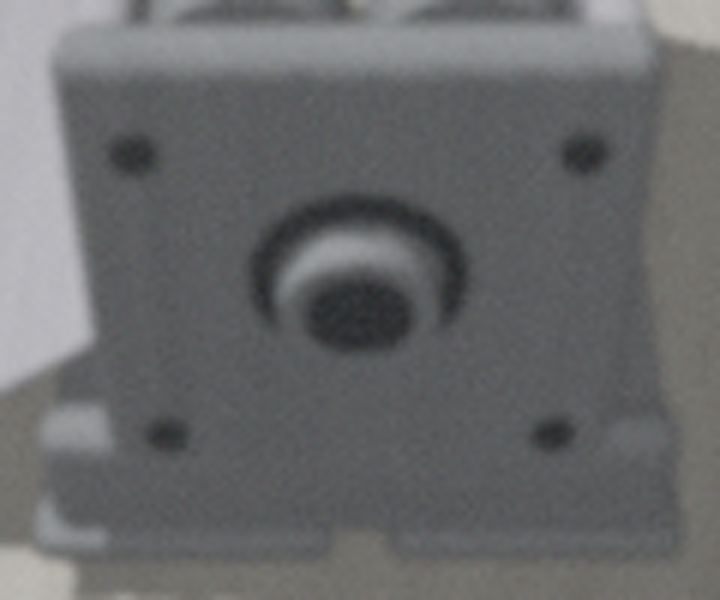

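Emit:
send_rows(targets=[[[0,0,0,-0.02,0.11,-0.11,-1],[0,0,0,-0.02,0.11,-0.11,-1],[0,0,0,-0.02,0.11,-0.11,-1],[0,0,0,0,0,0,-1],[0,0,0,0,0,0,-1],[0,0,0,0,0,0,-1]]])

```text
time_s: 3.85
ee_pos: [482.8, 3.7, 85.3]
ee_rot: [-179.9, -59.3, 99.8]
force: [0.5, -0.7, 0.4]
gripper_width: 91.5
gripper_force: 0.0
```

Run:
```python
from h import *
T=tool(); print(T[:3,3], env.state()['ee_rot'])
im,d=optics.grab_frame('wrist'); np.save('pics/d.npy',d); np.save('pics/dT.npy',T); cv2.imwrite('pics/d.png',cv2.cvtColor(im,cv2.COLOR_RGB2BGR))
q=optics.place_of('wrist','drive_mouth'); print(q[:2])
# rectify the boss face plane: 60x60 mm at 10 px/mm
n=np.array([-.1734,.9848,0]);ex=np.array([.9848,.1734,0]);ez=np.array([0,0,1.]);c=np.array([479,35,85.])
pts=[(-25,25),(25,25),(25,-25),(-25,-25)]
src=np.float32([proj('wrist',c+ex*a+ez*b,T) for a,b in pts])
H=cv2.getPerspectiveTransform(src,np.float32([(0,0),(600,0),(600,600),(0,600)]))
g=cv2.warpPerspective(im,H,(600,600),flags=cv2.INTER_CUBIC); g=cv2.normalize(np.clip(g.astype(float),0,140),None,0,255,cv2.NORM_MINMAX).astype(np.uint8)
cv2.imwrite('pics/d2.png',cv2.cvtColor(g,cv2.COLOR_RGB2BGR))
P,u,v=cloud('wrist',d,T); h=(P-c)@n; x=(P-c)@ex; z=P[:,2]-85
b=(abs(x)<30)&(abs(z)<30)&(abs(h)<2)&(np.hypot(x,z)<18); print('face',b.sum(),np.median(h[b]),x[b].min(),x[b].max(),z[b].min(),z[b].max())
k=(np.hypot(x,z)<12)&(h>4)&(h<60); print('hole',k.sum(),x[k].min() if k.any() else 0,x[k].max() if k.any() else 0)
```

```text
[482.80510143   3.65941512  85.33896128] [-179.89059059  -59.33387743   99.77746701]
[{'at': [286.0, 208.0], 'conf': 0.77}]
face 835 -0.37620180831512245 -12.941948510009405 13.032733724694737 -13.921014750178244 13.263782054642206
hole 74 -4.492356018437988 4.612383424937224
```

View pics/d2.png

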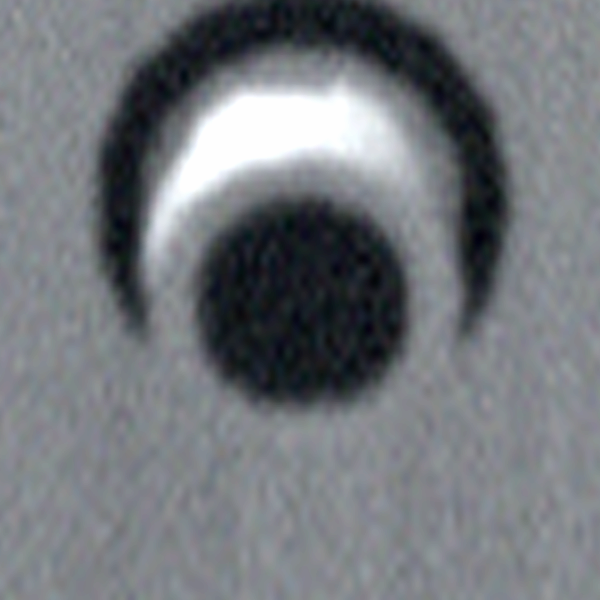

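Run:
```python
from h import *
T=np.load('pics/dT.npy'); d=np.load('pics/d.npy'); im=cv2.imread('pics/d.png')
n=np.array([-.1734,.9848,0]);ex=np.array([.9848,.1734,0]);ez=np.array([0,0,1.]);c=np.array([479.2,34.7,84.75])
pts=[(-10,10),(10,10),(10,-10),(-10,-10)]
src=np.float32([proj('wrist',c+ex*a+ez*b,T) for a,b in pts]); print(src)
H=cv2.getPerspectiveTransform(src,np.float32([(0,0),(400,0),(400,400),(0,400)]))
g=cv2.warpPerspective(im,H,(400,400),flags=cv2.INTER_CUBIC); g=np.clip((g.astype(float)-10)*4,0,255).astype(np.uint8)
K,M=cam('wrist',T); vv,uu=np.mgrid[0:420,0:560]
D=np.stack([(uu-K[0,2])/K[0,0],(vv-K[1,2])/K[1,1],np.ones_like(uu,float)],-1)@M[:3,:3].T
t0=((c-M[:3,3])@n)/(D@n)           # depth of plane per pixel
ex_d=((d-t0)*(D@n)).astype(np.float32)    # h of measured
e=cv2.warpPerspective(ex_d,H,(400,400),flags=cv2.INTER_NEAREST); e=np.clip(e*40+60,0,255).astype(np.uint8)
cv2.imwrite('pics/d3.png',np.hstack([g,cv2.cvtColor(e,cv2.COLOR_GRAY2BGR)]))
m=(e>110).astype(np.uint8); 
best=[]
yy,xx=np.mgrid[0:400,0:400]
for a in range(-16,17,2):
    th=np.radians(a); 
    bs=max((( (np.maximum(abs(np.cos(th)*(xx-cx)-np.sin(th)*(yy-cy)),abs(np.sin(th)*(xx-cx)+np.cos(th)*(yy-cy)))<100)==m).mean(),cx,cy) for cx in range(180,221,8) for cy in range(180,221,8))
    best.append((a,*bs))
for b in best: print(b)
```

```text
[[270.22675 198.62845]
 [301.28415 198.59006]
 [300.17688 219.0488 ]
 [271.20996 219.0871 ]]
(-16, np.float64(0.912475), 188, 196)
(-14, np.float64(0.9149125), 188, 196)
(-12, np.float64(0.9180625), 196, 196)
(-10, np.float64(0.9210375), 196, 196)
(-8, np.float64(0.924175), 196, 196)
(-6, np.float64(0.9270875), 196, 196)
(-4, np.float64(0.93055), 196, 188)
(-2, np.float64(0.9346375), 204, 188)
(0, np.float64(0.9393625), 196, 188)
(2, np.float64(0.9405), 196, 188)
(4, np.float64(0.9437), 196, 196)
(6, np.float64(0.9449375), 196, 196)
(8, np.float64(0.9433), 196, 196)
(10, np.float64(0.939725), 196, 196)
(12, np.float64(0.93555), 196, 196)
(14, np.float64(0.9311625), 196, 196)
(16, np.float64(0.9279375), 196, 188)
```

View pics/d3.png

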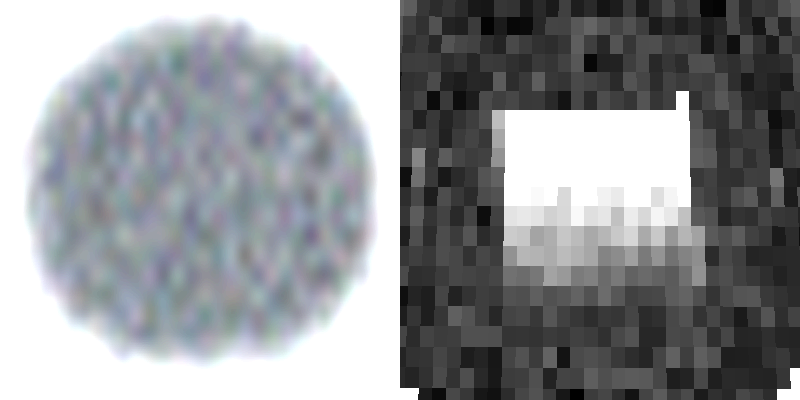

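Emit:
send_rows(targets=[[[-0.0927,-0.0163,0,-0.03,-0.165,0.075,-1],[-0.0927,-0.0163,0,-0.03,-0.165,0.075,-1],[-0.0927,-0.0163,0,-0.03,-0.165,0.075,-1],[-0.0927,-0.0163,0,-0.03,-0.165,0.075,-1],[-0.0927,-0.0163,0,-0.03,-0.165,0.075,-1],[-0.0927,-0.0163,0,-0.03,-0.165,0.075,-1],[-0.0927,-0.0163,0,-0.03,-0.165,0.075,-1],[0,0,-0.07,0,0,0,-1],[0,0,-0.07,0,0,0,-1],[0,0,0,0,0,0,-1],[0,0,0,0,0,0,-1]]])

```text
time_s: 5.05
ee_pos: [439.5, -226.6, 189.4]
ee_rot: [-180.0, -0.2, 87.2]
force: [0.5, 0.5, 1.0]
gripper_width: 91.3
gripper_force: 0.0
```

```bash
cat > crank.py <<'E'
from h import *
import sys
T=tool(); s=env.state(); print(s['ee_pos'],s['ee_rot'])
im,d=optics.grab_frame('wrist'); cv2.imwrite(sys.argv[1],cv2.cvtColor(im,cv2.COLOR_RGB2BGR)); np.save('pics/e.npy',d); np.save('pics/eT.npy',T)
for t in('crank','crank_tip','crank_knob'):
    for q in optics.place_of('wrist',t)[:1]: print(t,np.round(q['at'],1),q['conf'],onz('wrist',q['at'],9,T))
P,u,v=cloud('wrist',d,T)
tz=np.median(P[(abs(P[:,0]-440)<90)&(abs(P[:,1]+210)<90)][:,2]); print('table',tz)
Q=P[(P[:,2]>tz+5)&(P[:,2]<tz+26)&(P[:,0]>370)&(P[:,0]<540)&(P[:,1]>-320)&(P[:,1]<-90)]; print(len(Q))
w=Q
# model footprint fit: rectangles in crank frame
from scipy.optimize import minimize
rect=[(-9,9,-23,23,18),(-4.5,4.5,23,77,13.5),(-2.75,2.75,77,82,11.7),(-9,84,-29,-23,18),(66,84,-86.5,-33.5,18)]
def dist(p):
    c,s_=np.cos(p[2]),np.sin(p[2]); X=(w[:,:2]-p[:2])@np.array([[c,-s_],[s_,c]])
    D=np.min([np.hypot(np.maximum(np.maximum(a-X[:,0],X[:,0]-b),0),np.maximum(np.maximum(e-X[:,1],X[:,1]-f),0)) for a,b,e,f,_ in rect],0)
    # coverage: distance of model samples to the cloud
    return D,X
from scipy.spatial import cKDTree
S=np.vstack([np.stack(np.meshgrid(np.arange(a,b+.1,2.),np.arange(e,f+.1,2.)),-1).reshape(-1,2) for a,b,e,f,_ in rect])
kt=cKDTree(w[:,:2])
def cost(p):
    D,_=dist(p); c,s_=np.cos(p[2]),np.sin(p[2]); W=S@np.array([[c,s_],[-s_,c]])+p[:2]
    return np.minimum(D,6).mean()+np.minimum(kt.query(W)[0],6).mean()
best=min((minimize(cost,[425+a,-207+b,y],method='Nelder-Mead',options=dict(initial_simplex=np.array([425+a,-207+b,y])+np.vstack([np.zeros(3),np.diag([5,5,.05])]))) for a in(-5,5) for b in(-6,6) for y in(-.15,0,.15)),key=lambda r:r.fun)
print(best.x[:2],np.degrees(best.x[2]),best.fun)
p=best.x;c,s_=np.cos(p[2]),np.sin(p[2])
for q in((0,82),(75,-60)): print(p[0]+c*q[0]-s_*q[1],p[1]+s_*q[0]+c*q[1])
E
python3 crank.py pics/e.png
```

```text
[ 439.52212831 -226.63437397  189.44220475] [-179.96329018   -0.19449148   87.19564541]
crank [265.7 171.3] 0.73 [ 419.45254874 -208.42004276    9.        ]
crank_tip [266.2  94.5] 0.63 [ 425.38707231 -125.12075923    9.        ]
crank_knob [328.5 219. ] 0.84 [ 490.74483831 -269.45463948    9.        ]
table 290.97112570227864
40379
[ 412.57906539 -199.20216222] -95.22303781855251 4.252897256963886
494.23859122047327 -206.66686852877064
346.0007175360193 -268.4287726891174
```

View pics/e.png

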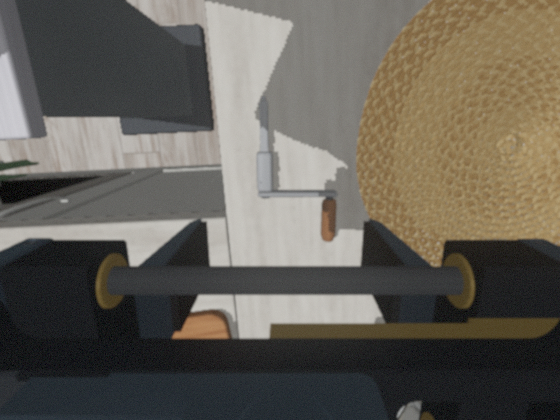

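```bash
sed -i "s/^tz=.*/tz=0/" crank.py; sed -i "s/^T=tool.*/T=np.load('pics\/eT.npy'); d=np.load('pics\/e.npy')/; /^im,d/d; /^for t in/,+1d; s/c,s_=np.cos(p\[2\]),np.sin(p\[2\]); X=(w/c,s_=np.cos(p[2]),np.sin(p[2]); X=(w/" crank.py
sed -i "s/^Q=.*/Q=P[(P[:,2]>6)\&(P[:,2]<26)\&(P[:,0]>395)\&(P[:,0]<508)\&(P[:,1]>-310)\&(P[:,1]<-110)\&~((P[:,0]>500)\&(P[:,1]>-230))]; print(len(Q),Q.min(0),Q.max(0)); a=P[(abs(P[:,0]-450)<20)\&(abs(P[:,1]+170)<20)]; print('tab',np.median(a[:,2])); hb=Q[(abs(Q[:,1]+208)<15)]; print('hub',np.percentile(hb,[2,50,98],axis=0))/" crank.py
python3 crank.py x
```

```text
2258 [ 407.83781988 -296.73476033    6.12090942] [ 499.04552677 -127.56821908   19.46888264]
tab -0.40788252215719467
hub [[ 409.07380911 -222.34056256    9.34936234]
 [ 417.90445785 -207.81140123   17.11857411]
 [ 426.3169303  -193.32258314   18.76010683]]
[ 417.76773248 -208.5622122 ] -2.5510848346905415 0.5741346058714778
421.4175623071133 -126.64347965511114
490.0227952988811 -271.84100720343156
```

Emit:
send_rows(targets=[[[0,0,0,-0.0215,0.018,-0.185,-1],[0,0,0,-0.0215,0.018,-0.185,-1],[0,0,0,-0.0215,0.018,-0.185,-1],[0,0,0,-0.0215,0.018,-0.185,-1],[0,0,0,-0.0215,0.018,-0.185,-1],[0,0,0,0,0,0,-1],[0,0,0,0,0,0,-1]]])

```text
time_s: 5.95
ee_pos: [417.9, -208.2, 3.5]
ee_rot: [-179.9, -0.2, 87.1]
force: [-0.4, -0.1, 0.7]
gripper_width: 91.2
gripper_force: 0.0
```

Emit:
send_rows(targets=[[[0,0,0,0,0,0,1],[0,0,0,0,0,0,1],[0,0,0,0,0,0,1],[0,0,0,0,0,0,1],[0,0,0,0,0,0,1],[0,0,0,0,0,0,1],[0,0,0,0,0,0,1]]], grip_force=40)

```text
time_s: 6.65
ee_pos: [418.1, -208.3, 4.0]
ee_rot: [-179.9, -0.2, 87.1]
force: [0.1, 0.5, -0.6]
gripper_width: 38.5
gripper_force: 0.0
```

Emit:
send_rows(targets=[[[0,0,0,0,0,0,1],[0,0,0,0,0,0,1],[0,0,0,0,0,0,1],[0,0,0,0,0,0,1],[0,0,0,0,0,0,1]]])

```text
time_s: 7.15
ee_pos: [417.9, -208.2, 3.9]
ee_rot: [-179.9, -0.2, 87.1]
force: [-0.7, -0.1, 0.7]
gripper_width: 17.7
gripper_force: 40.0
```

Emit:
send_rows(targets=[[[0,0,0,0,0,0.15,1],[0,0,0,0,0,0.15,1],[0,0,0.0717,0.08,0.13,0.04,1],[0,0,0.0717,0.08,0.13,0.038,1],[0.0096,-0.0547,0,0.08,0.13,0,1],[0,0,0,0.08,0.13,0,1],[0,0,0,0.085,0.13,0,1],[0,0,0,0,0,0,1],[0,0,0,0,0,0,1],[0,0,0,0,0,0,1]]])

```text
time_s: 8.15
ee_pos: [498.3, -78.7, 79.2]
ee_rot: [175.2, -0.2, 100.0]
force: [-0.5, 0.2, -2.0]
gripper_width: 17.7
gripper_force: 40.0
```

```bash
cat > look.py <<'E'
from h import *
import sys
T=tool(); s=env.state(); print(s['ee_pos'],s['ee_rot'],s['force'].round(1))
im,d=optics.grab_frame('wrist'); cv2.imwrite(sys.argv[1],cv2.cvtColor(im,cv2.COLOR_RGB2BGR)); np.save('pics/f.npy',d); np.save('pics/fT.npy',T)
for t in('crank_tip','drive_mouth','crank'):
    for q in optics.place_of('wrist',t)[:1]: print(t,np.round(q['at'],1),q['conf'],onz('wrist',q['at'],85,T))
n=np.array([-.1734,.9848,0]);ex=np.array([.9848,.1734,0]);c=np.array([479.2,34.7,84.75])
P,u,v=cloud('wrist',d,T); X=np.c_[(P-c)@ex,(P-c)@n,P[:,2]-84.75]
s_=X[(abs(X[:,0])<14)&(X[:,2]>-8)&(X[:,2]<14)&(X[:,1]<-5)&(X[:,1]>-95)]
for lo in range(-95,-2,6):
    q=s_[(s_[:,1]>=lo)&(s_[:,1]<lo+6)]
    if len(q)>3:
        tp=q[q[:,2]>np.percentile(q[:,2],90)-2.5]
        print(lo+3,len(q),'x',tp[:,0].min().round(1),tp[:,0].max().round(1),'mid',np.mean(tp[:,0]).round(2),'ztop',np.median(tp[:,2]).round(2))
print('tip y max',np.sort(s_[:,1])[-5:])
b=X[(abs(X[:,0])<18)&(X[:,1]>-1)&(X[:,1]<9)&(X[:,2]>3)&(X[:,2]<16)]
if len(b): print('boss',len(b),'x',np.percentile(b[:,0],[1,99]),'mid top',np.median(b[b[:,2]>12][:,0]),'ztop',np.percentile(b[:,2],98),'y',b[:,1].min())
E
python3 look.py pics/f.png
```

```text
[498.28348829 -78.67867223  79.15707226] [175.15380892  -0.21629895 100.02058986] [-0.5  0.2 -2. ]
crank_tip [285.  103.8] 0.94 [484.86188669   1.8340456   85.        ]
drive_mouth [283.8  30.7] 0.82 [478.45006114  34.81468899  85.        ]
crank [285.4 251.8] 0.79 [499.267632   -78.43562541  85.        ]
-92 328 x -8.7 7.2 mid -0.38 ztop 6.1
-86 174 x -4.7 3.6 mid -0.61 ztop 3.29
-80 170 x -4.8 3.5 mid -0.62 ztop 3.44
-74 184 x -5.2 3.4 mid -0.79 ztop 3.41
-68 191 x -5.2 3.4 mid -0.89 ztop 3.34
-62 190 x -5.1 3.3 mid -0.85 ztop 3.39
-56 205 x -5.1 3.8 mid -0.78 ztop 3.46
-50 212 x -5.1 3.8 mid -0.66 ztop 3.36
-44 216 x -5.0 3.8 mid -0.64 ztop 3.44
-38 165 x -5.0 3.8 mid -0.57 ztop 2.9
-32 31 x -3.2 1.9 mid -0.57 ztop 1.48
tip y max [-33.98119753 -33.97397705 -33.95557853 -33.9439571  -33.92610557]
boss 1726 x [-16.6199649   15.85150528] mid top -0.3638426922895372 ztop 15.505764042831657 y -0.808054023395832
```

View pics/f.png

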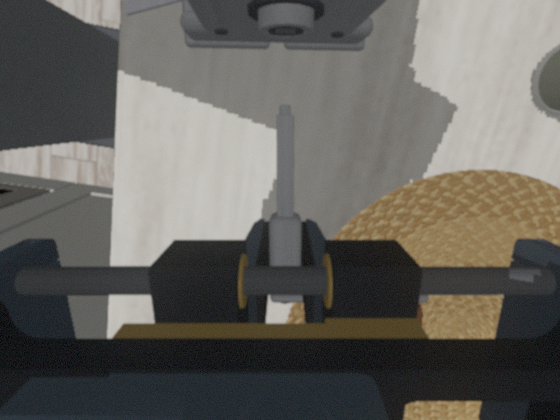

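Emit:
send_rows(targets=[[[0,0,0,-0.006,0.043,0.0055,1],[0,0,0,-0.008,0.0456,0,1],[0,0,0,-0.008,0.0456,0,1],[0,0,0,-0.0043,0.0246,0,1],[0,0,0,0,0,0,1],[0,0,0,-0.0009,0.005,0,1],[0,0,0,-0.0009,0.005,0,1],[0,0,0,-0.0009,0.005,0,1],[0,0,0,-0.0009,0.005,0,1],[0,0,0,-0.0009,0.005,0,1],[0,0,0,0,0,0,1]]])

```text
time_s: 9.45
ee_pos: [492.9, -41.5, 80.6]
ee_rot: [175.1, -0.2, 100.0]
force: [-0.4, 0.5, -1.8]
gripper_width: 17.7
gripper_force: 40.0
```

```bash
python3 look.py pics/g.png; python3 -c "
from h import *
s=env.state();print(s['torque'])"
```

```text
[492.88366399 -41.50426616  80.64797782] [175.07732049  -0.2035966  100.03644933] [-0.4  0.5 -1.8]
crank_tip [285.3 105.6] 0.66 [479.85387957  38.25494607  85.        ]
drive_mouth [285.5 110.1] 0.8 [480.34363024  36.08471563  85.        ]
crank [283.4 253. ] 0.9 [493.07865545 -42.80030402  85.        ]
-86 14 x -7.9 9.3 mid 2.3 ztop 7.74
-80 315 x -9.2 8.8 mid 0.55 ztop 9.26
-74 343 x -9.1 8.9 mid 0.58 ztop 9.19
-68 348 x -9.0 9.0 mid 0.52 ztop 9.29
-62 556 x -13.6 13.8 mid 0.5 ztop 9.34
-56 399 x -12.6 8.8 mid 0.65 ztop 8.33
-50 162 x -3.6 4.7 mid 0.5 ztop 4.86
-44 174 x -3.7 4.5 mid 0.47 ztop 4.89
-38 184 x -4.1 4.5 mid 0.34 ztop 4.91
-32 186 x -4.1 4.6 mid 0.22 ztop 4.77
-26 193 x -4.0 4.4 mid 0.18 ztop 4.79
-20 201 x -4.0 4.9 mid 0.37 ztop 4.88
-14 215 x -4.0 5.0 mid 0.44 ztop 4.89
-8 215 x -3.9 4.9 mid 0.46 ztop 4.94
tip y max [-5.25542517 -5.2539079  -5.2534679  -5.25183913 -5.2518177 ]
boss 1045 x [-16.52291685  15.38853117] mid top -0.08606545787732264 ztop 15.285363789814163 y -0.8655154921544552
[-0.04250053  0.02136426 -0.01903415]
```

Emit:
send_rows(targets=[[[0,0,0,-0.0018,0.005,-0.0015,1],[0,0,0,-0.0009,0.005,0,1],[0,0,0,-0.0009,0.005,0,1],[0,0,0,-0.0009,0.005,0,1],[0,0,0,0,0,0,1]]])

```text
time_s: 10.15
ee_pos: [491.8, -37.4, 80.3]
ee_rot: [175.1, -0.2, 100.1]
force: [-1.1, 0.2, -2.5]
gripper_width: 17.7
gripper_force: 40.0
```

Emit:
send_rows(targets=[[[0,0,0,-0.0009,0.005,0,1],[0,0,0,-0.0009,0.005,0,1],[0,0,0,-0.0009,0.005,0,1],[0,0,0,-0.0009,0.005,0,1],[0,0,0,-0.0009,0.005,0,1],[0,0,0,0,0,0,1]]])

```text
time_s: 10.75
ee_pos: [490.9, -32.4, 80.3]
ee_rot: [175.1, -0.2, 100.0]
force: [-1.1, -0.1, -2.4]
gripper_width: 17.9
gripper_force: 40.0
```

```bash
python3 look.py pics/g.png; python3 -c "
from h import *
s=env.state();print(s['torque'])"
```

```text
[490.92553105 -32.38971179  80.32271011] [175.09376083  -0.20907921 100.04816222] [-1.1 -0.1 -2.4]
drive_mouth [283.  124.5] 0.9 [478.3148363   37.85839114  85.        ]
crank [285.3 252.1] 0.62 [492.07254701 -32.8374373   85.        ]
-92 152 x -7.9 9.4 mid 1.05 ztop 8.54
-74 149 x -7.7 8.3 mid 0.31 ztop 8.84
-68 337 x -9.5 8.5 mid 0.44 ztop 8.94
-62 344 x -9.4 8.7 mid 0.31 ztop 8.95
-56 350 x -9.3 8.8 mid 0.25 ztop 8.84
-50 593 x -14.0 13.9 mid 0.64 ztop 8.86
-44 282 x -7.3 7.6 mid 0.5 ztop 5.33
-38 170 x -4.0 4.3 mid 0.04 ztop 4.52
-32 180 x -4.4 4.2 mid -0.01 ztop 4.49
-26 188 x -4.4 4.2 mid -0.16 ztop 4.45
-20 188 x -4.4 4.1 mid -0.07 ztop 4.65
-14 202 x -4.4 4.1 mid -0.16 ztop 4.54
-8 189 x -4.4 4.1 mid -0.12 ztop 4.57
tip y max [-5.40344559 -5.37959008 -5.37765411 -5.37681952 -5.3668891 ]
boss 956 x [-16.664404   15.2872645] mid top -0.8128204932781238 ztop 15.425696508232999 y -0.9489334826829803
[-0.02431452  0.34949748  0.03939736]
```

Emit:
send_rows(targets=[[[0,0,0,-0.0009,0.005,0,1],[0,0,0,-0.0009,0.005,0,1],[0,0,0,-0.0009,0.005,0,1],[0,0,0,-0.0009,0.005,0,1],[0,0,0,-0.0009,0.005,0,1],[0,0,0,-0.0009,0.005,0,1],[0,0,0,-0.0009,0.005,0,1],[0,0,0,-0.0009,0.005,0,1],[0,0,0,-0.0009,0.005,0,1],[0,0,0,-0.0009,0.005,0,1],[0,0,0,0,0,0,1]]])

```text
time_s: 12.05
ee_pos: [489.2, -22.4, 80.3]
ee_rot: [175.1, -0.2, 100.0]
force: [-2.4, -2.0, -2.2]
gripper_width: 17.5
gripper_force: 40.0
```

Emit:
send_rows(targets=[[[0,0,0,0,0,0,1],[0,0,0,0,0,0,1]]], grip_force=7)

```text
time_s: 12.25
ee_pos: [489.2, -22.4, 80.3]
ee_rot: [175.1, -0.2, 100.0]
force: [-2.6, -0.4, -2.4]
gripper_width: 18.1
gripper_force: 7.0
```

Emit:
send_rows(targets=[[[0,0,0,-0.0009,0.005,0,1],[0,0,0,-0.0009,0.005,0,1],[0,0,0,-0.0009,0.005,0,1],[0,0,0,0,0,0,1]]])

```text
time_s: 12.65
ee_pos: [488.7, -19.5, 80.4]
ee_rot: [175.1, -0.2, 100.0]
force: [-2.7, -1.8, -1.8]
gripper_width: 17.8
gripper_force: 7.0
```

Emit:
send_rows(targets=[[[0,0,0,-0.0024,0.005,0,1],[0,0,0,-0.0012,0.005,0,1],[0,0,0,-0.0009,0.005,0,1],[0,0,0,0,0,0,1]]])

```text
time_s: 13.05
ee_pos: [488.0, -16.3, 80.4]
ee_rot: [175.1, -0.2, 100.0]
force: [-1.3, -2.1, -2.7]
gripper_width: 17.9
gripper_force: 7.0
```

Emit:
send_rows(targets=[[[0,0,0,-0.0009,0.005,0,1],[0,0,0,-0.0009,0.005,0,1],[0,0,0,-0.0009,0.005,0,1],[0,0,0,0,0,0,1]]])

```text
time_s: 13.45
ee_pos: [487.5, -13.3, 80.4]
ee_rot: [175.1, -0.2, 100.0]
force: [-0.7, -0.9, -2.7]
gripper_width: 17.8
gripper_force: 7.0
```

Emit:
send_rows(targets=[[[0,0,0,-0.0009,0.005,0,1],[0,0,0,-0.0009,0.005,0,1],[0,0,0,-0.0009,0.005,0,1],[0,0,0,0,0,0,1]]])

```text
time_s: 13.85
ee_pos: [486.9, -10.3, 80.4]
ee_rot: [175.1, -0.2, 100.0]
force: [-1.5, -1.2, -2.4]
gripper_width: 18.0
gripper_force: 7.0
```

Emit:
send_rows(targets=[[[0,0,0,-0.0009,0.005,0,1],[0,0,0,-0.0009,0.005,0,1],[0,0,0,-0.0009,0.005,0,1],[0,0,0,0,0,0,1]]])

```text
time_s: 14.25
ee_pos: [486.3, -7.4, 80.4]
ee_rot: [175.1, -0.2, 100.0]
force: [-0.5, -0.2, -1.8]
gripper_width: 18.1
gripper_force: 7.0
```

```bash
python3 look.py pics/g.png; python3 -c "
from h import *
s=env.state();print(s['torque'])"
```

```text
[486.33594665  -7.35497471  80.38619762] [175.06231767  -0.21139093 100.03473259] [-0.5 -0.2 -1.8]
drive_mouth [285.2 177.6] 0.88 [479.77569628  35.42816677  85.        ]
crank [283.6 252.4] 0.7 [486.53835445  -8.15107768  85.        ]
-74 20 x -3.5 9.8 mid 3.31 ztop 7.99
-68 213 x -8.7 9.7 mid 0.72 ztop 8.7
-50 70 x -7.9 8.6 mid 0.4 ztop 8.55
-44 338 x -9.7 8.7 mid 0.04 ztop 9.02
-38 348 x -9.5 8.7 mid -0.03 ztop 8.8
-32 344 x -8.3 8.8 mid 0.32 ztop 8.87
-26 569 x -13.6 13.8 mid 0.13 ztop 8.97
-20 340 x -7.6 7.7 mid 0.01 ztop 7.54
-14 167 x -4.2 4.2 mid 0.01 ztop 4.62
-8 171 x -4.2 4.1 mid -0.13 ztop 4.51
tip y max [-5.26647236 -5.23508843 -5.20934294 -5.08653912 -5.02319985]
boss 492 x [-12.51257682  11.67685913] mid top -0.489753651913132 ztop 13.820739720266577 y -0.31213681748301225
[-0.12092386  0.10484078  0.08866569]
```

Emit:
send_rows(targets=[[[0,0,0,-0.0009,0.005,0,1],[0,0,0,-0.0009,0.005,0,1],[0,0,0,0,0,0,1]]])

```text
time_s: 14.75
ee_pos: [486.3, -6.6, 80.5]
ee_rot: [175.0, -0.1, 100.1]
force: [-0.1, -5.4, -2.3]
gripper_width: 18.2
gripper_force: 7.0
```

Emit:
send_rows(targets=[[[0,0,0,-0.0009,0.005,0,1],[0,0,0,-0.0009,0.005,0,1],[0,0,0,0,0,0,1]]])

```text
time_s: 15.05
ee_pos: [486.2, -5.5, 80.7]
ee_rot: [175.0, 0.0, 100.1]
force: [-0.1, -9.9, -1.4]
gripper_width: 17.8
gripper_force: 7.0
```

Emit:
send_rows(targets=[[[0,0,0,0.0014,-0.0075,0,1],[0,0,0,0,0,0,1],[0,0,0,0,0,0,1]]])

```text
time_s: 15.35
ee_pos: [486.1, -5.7, 80.5]
ee_rot: [175.1, -0.1, 100.1]
force: [-0.3, -6.2, -2.3]
gripper_width: 17.9
gripper_force: 7.0
```

Emit:
send_rows(targets=[[[0,0,0,0.0008,-0.0045,0,1],[0,0,0,0,0,0,1],[0,0,0,0,0,0,0],[0,0,0,0,0,0,0],[0,0,0,0,0,0,0],[0,0,0,0,0,0,0],[0,0,0,0,0,0,0],[0,0,0,0,0,0,0]]])

```text
time_s: 16.15
ee_pos: [486.1, -5.9, 80.5]
ee_rot: [175.1, -0.2, 100.0]
force: [-0.5, 0.4, -0.1]
gripper_width: 45.9
gripper_force: 0.0
```

```bash
python3 look.py pics/g.png | head -20
```

```text
[486.07766072  -5.90830222  80.45207516] [175.05970863  -0.20354816 100.03334596] [-0.5  0.4 -0.1]
drive_mouth [283.1 178.3] 0.89 [478.45670506  36.3022997   85.        ]
crank [285.1 254.6] 0.83 [487.40167904  -7.98063338  85.        ]
-74 25 x -5.7 11.7 mid 2.35 ztop 4.49
-68 186 x -7.4 13.9 mid 2.39 ztop 5.5
-50 63 x -7.8 8.9 mid 1.53 ztop 6.17
-44 312 x -7.8 8.8 mid 0.66 ztop 6.55
-38 320 x -7.2 8.7 mid 0.38 ztop 6.72
-32 331 x -7.7 8.6 mid 0.5 ztop 6.92
-26 346 x -7.6 8.5 mid 0.28 ztop 7.09
-20 349 x -7.5 8.6 mid 0.61 ztop 5.79
-14 189 x -4.0 4.9 mid 0.5 ztop 3.18
-8 189 x -4.0 4.8 mid 0.33 ztop 3.4
tip y max [-5.20798325 -5.17177755 -5.08657432 -5.01769702 -5.00131056]
boss 469 x [-12.53614977  11.75032739] mid top -0.10514749333941523 ztop 13.890430403045047 y -0.5004928789118059
```

Emit:
send_rows(targets=[[[0,0,0,0,0,0.15,0],[0,0,0,0,0,0.17,-1],[-0.0096,0.0547,0,0.08,-0.06,0,-1],[0,0,0,0.12,-0.09,0,-1],[0,0,0,0.12,-0.09,0,-1],[0,0,0,0.12,-0.1,0,-1],[0,0,0,0,0,0,-1],[0,0,0,0,0,0,-1]]])

```text
time_s: 17.15
ee_pos: [573.6, -74.1, 143.8]
ee_rot: [-179.8, -0.3, 100.0]
force: [-0.6, -0.3, 0.8]
gripper_width: 91.2
gripper_force: 0.0
```

```bash
cat > knob.py <<'E'
from h import *
import sys
T=tool(); s=env.state(); print(s['time_s'],s['ee_pos'],s['ee_rot'],s['force'].round(1))
im,d=optics.grab_frame('wrist'); cv2.imwrite(sys.argv[1],cv2.cvtColor(im,cv2.COLOR_RGB2BGR))
n=np.array([-.1734,.9848,0]);ex=np.array([.9848,.1734,0]);c=np.array([479.2,34.7,84.75])
P,u,v=cloud('wrist',d,T)
for t in('crank_knob','crank'):
    for q in optics.place_of('wrist',t)[:1]: print(t,np.round(q['at'],1),q['conf'],onz('wrist',q['at'],float(sys.argv[2]),T))
X=np.c_[(P-c)@ex,(P-c)@n,P[:,2]-84.75]
np.save('pics/X.npy',np.c_[X,u,v])
zk=float(sys.argv[2])-84.75; xk=float(sys.argv[3])
k=X[(abs(X[:,0]-xk)<25)&(X[:,1]<-80)&(X[:,1]>-140)&(abs(X[:,2]-zk-9)<16)]
for lo in range(-136,-72,8):
    q=k[(k[:,1]>=lo)&(k[:,1]<lo+8)]
    if len(q)>20:
        t=q[q[:,2]>np.percentile(q[:,2],95)-6]; print(lo+4,len(q),'x',np.percentile(t[:,0],[2,98]).round(1),'ztop',np.percentile(q[:,2],95).round(1))
E
python3 knob.py pics/h.png 85 75
```

```text
17.15 [573.61964288 -74.07325576 143.78577081] [-179.84728498   -0.25158149   99.96930821] [-0.6 -0.3  0.8]
crank_knob [285.1 186.9] 0.8 [570.67722508 -49.58476614  85.        ]
crank [183.2 109.3] 0.94 [489.25576048  -6.53130074  85.        ]
-124 133 x [69.5 83.3] ztop 1.0
-116 213 x [68.3 84. ] ztop 1.9
-108 223 x [68.4 83.9] ztop 2.3
-100 230 x [68.5 83.8] ztop 2.7
-92 234 x [68.5 83.8] ztop 2.9
-84 245 x [68.6 83.7] ztop 3.0
```

View pics/h.png

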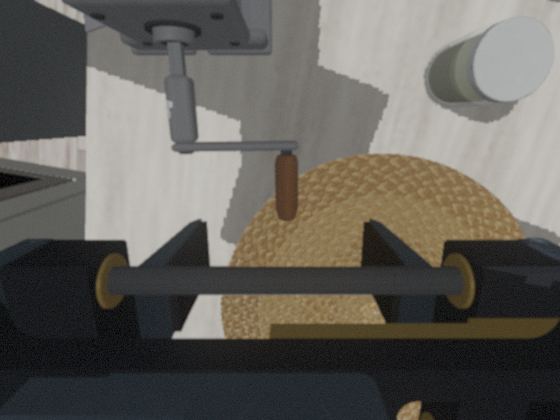

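Emit:
send_rows(targets=[[[0,0,0,-0.0085,0.103,-0.04,-1],[0,0,0,0,0,-0.175,-1],[0,0,0,0,0,-0.175,-1],[0,0,0,0,0,0,-1],[0,0,0,0,0,0,-1]]])

```text
time_s: 17.8
ee_pos: [572.0, -52.9, 66.9]
ee_rot: [-179.9, -0.2, 100.1]
force: [0.6, 0.6, -0.0]
gripper_width: 91.5
gripper_force: 0.0
```

Emit:
send_rows(targets=[[[0,0,0,0,0,0,1],[0,0,0,0,0,0,1],[0,0,0,0,0,0,1],[0,0,0,0,0,0,1],[0,0,0,0,0,0,1],[0,0,0,0,0,0,1],[0,0,0,0,0,0,1],[0,0,0,0,0,0,1],[0,0,0,0,0,0,1],[0,0,0,0,0,0,1],[0,0,0,0,0,0,1],[0,0,0,0,0,0,1]]], grip_force=15)

```text
time_s: 19.0
ee_pos: [571.7, -53.4, 66.2]
ee_rot: [-179.9, -0.2, 100.0]
force: [-1.2, -1.0, 0.0]
gripper_width: 17.6
gripper_force: 14.9
```

Emit:
send_rows(targets=[[[0,0,0,0,0,0.028,1],[0,0,0,0,0,0.028,1],[0,0,0,-0.007,-0.0012,0.052,1],[0,0,0,-0.0143,-0.0025,0.0505,1],[0,0,0,-0.0212,-0.0037,0.0475,1],[0,0,0,0,0,0,1]]])

```text
time_s: 19.6
ee_pos: [563.1, -54.8, 108.9]
ee_rot: [-180.0, -0.2, 100.0]
force: [-2.6, -0.6, -3.3]
gripper_width: 17.3
gripper_force: 15.0
```

```bash
python3 knob.py pics/i.png 120 66
python3 - <<'E'
import numpy as np
X=np.load('pics/X.npy')
for lo in(-56,-48,-40,-32,-24,-16,-8):
    q=X[(abs(X[:,0])<12)&(X[:,1]>lo)&(X[:,1]<lo+4)&(X[:,2]>-3)&(X[:,2]<18)]
    if len(q)>10: print(lo,len(q),np.percentile(q[:,2],90).round(1), np.percentile(q[:,0],[5,95]).round(1))
E
```

```text
19.6 [563.11032204 -54.77464522 108.93252678] [-179.95321841   -0.21028602  100.01487595] [-2.6 -0.6 -3.3]
crank_knob [283.9 251.4] 0.59 [563.35839687 -52.04774629 120.        ]
crank [177.4 143.9] 0.97 [499.62971574  -3.18394667 120.        ]
-124 45 x [64. 73.] ztop 42.7
-108 107 x [59.3 77.1] ztop 43.9
-100 487 x [59.3 77.1] ztop 45.4
-92 549 x [59.3 77.1] ztop 58.1
-84 1349 x [49.7 86.5] ztop 58.4
-56 238 10.4 [-7.4 11.1]
-48 246 10.6 [-7.5 11.1]
-40 254 10.6 [-7.6 10.9]
-32 260 10.4 [-7.9 10.4]
-24 236 9.8 [-7.3 10. ]
-16 158 5.6 [-4.2  5.9]
-8 162 5.6 [-4.6  5.9]
```

Emit:
send_rows(targets=[[[0,0,0,-0.027,-0.0048,0.0445,1],[0,0,0,-0.033,-0.0058,0.04,1],[0,0,0,-0.0384,-0.0068,0.035,1],[0,0,0,-0.0428,-0.0075,0.0295,1],[0,0,0,-0.0463,-0.0082,0.0225,1],[0,0,0,0,0,0,1]]])

```text
time_s: 20.35
ee_pos: [525.9, -61.8, 143.2]
ee_rot: [179.9, -0.2, 100.0]
force: [-0.1, -0.6, -3.0]
gripper_width: 17.4
gripper_force: 15.0
```

Emit:
send_rows(targets=[[[0,0,0,-0.0492,-0.0087,0.0165,1],[0,0,0,-0.0507,-0.0089,0.009,1],[0,0,0,-0.051,-0.009,0.002,1],[0,0,0,0,0,0,1],[0,0,0,0,0,0,1]]])

```text
time_s: 20.85
ee_pos: [496.2, -67.8, 148.1]
ee_rot: [-180.0, -0.1, 100.0]
force: [1.0, -5.3, 4.1]
gripper_width: 17.5
gripper_force: 15.0
```

```bash
python3 knob.py pics/j.png 160 -2
```

```text
20.85 [496.24865871 -67.75307588 148.10975999] [-1.79991352e+02 -9.22527920e-02  1.00026396e+02] [ 1.  -5.3  4.1]
crank_knob [285.9 255.9] 0.59 [497.99349019 -67.12207234 160.        ]
crank [287.4 133.6] 0.74 [487.04739754  -1.29082194 160.        ]
-124 49 x [-4.2  5.1] ztop 82.2
-108 163 x [-8.8  8.9] ztop 83.4
-100 502 x [-8.8  9. ] ztop 90.1
-92 545 x [-8.8  9. ] ztop 97.4
-84 1345 x [-18.4  18.5] ztop 98.1
```

View pics/j.png

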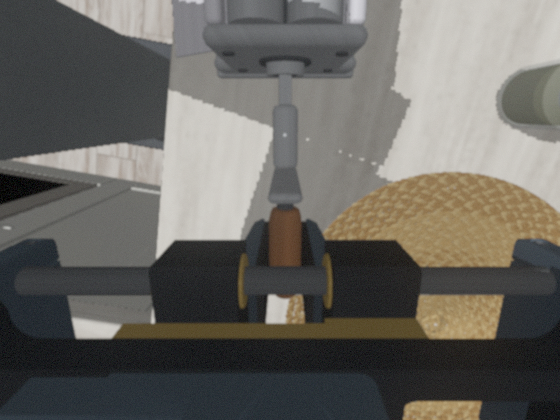

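Emit:
send_rows(targets=[[[0,0,0,0.0009,-0.005,0.005,1],[0,0,0,0,0,0,1],[0,0,0,0,0,0,0],[0,0,0,0,0,0,0],[0,0,0,0,0,0,0],[0,0,0,0,0,0,0],[0,0,0,0,0,0,0]]])

```text
time_s: 21.7
ee_pos: [496.1, -67.5, 148.3]
ee_rot: [-179.9, -0.2, 100.0]
force: [-0.7, -0.2, 1.2]
gripper_width: 45.6
gripper_force: 0.0
```

Emit:
send_rows(targets=[[[0,0,0,0,0,0.05,0],[0,0,0,0.005,-0.03,0.15,0],[0,0,0,0.005,-0.03,0.15,-1],[0,0,0,0,0,0,-1],[0,0,0,0,0,0,-1],[0,0,0,0,0,0,-1]]])

```text
time_s: 22.3
ee_pos: [497.6, -79.5, 217.7]
ee_rot: [-179.8, -0.2, 100.0]
force: [-0.8, -0.8, -1.1]
gripper_width: 74.6
gripper_force: 0.0
```

```bash
python3 knob.py pics/k.png 160 0
python3 - <<'E'
import numpy as np
X=np.load('pics/X.npy')
for lo in range(-140,0,4):
    q=X[(abs(X[:,0])<22)&(X[:,1]>lo)&(X[:,1]<lo+4)&(X[:,2]>-8)&(X[:,2]<90)]
    if len(q)>10: print(lo,len(q),np.percentile(q[:,2],[10,90]).round(1), np.percentile(q[:,0],[5,95]).round(1))
E
```

```text
22.3 [497.57051036 -79.52972209 217.71438297] [-179.83713085   -0.24808362  100.02111633] [-0.8 -0.8 -1.1]
crank [289.9 121.6] 0.88 [489.60947132  -7.16012589 160.        ]
-132 37 x [ 9.2 20.6] ztop 74.9
-124 171 x [ 7.4 22.4] ztop 77.0
-116 211 x [ 6.6 22.3] ztop 77.6
-108 217 x [ 6.5 22.1] ztop 78.0
-100 222 x [ 6.4 21.7] ztop 78.3
-92 221 x [ 6.4 21.7] ztop 78.8
-84 236 x [ 6.3 21.4] ztop 78.8
-132 37 [71.3 74.8] [ 9.2 20.3]
-128 73 [71.8 76.2] [ 7.6 21. ]
-124 93 [72.4 77. ] [ 6.7 20.8]
-120 99 [72.7 77.2] [ 6.7 20.7]
-116 102 [72.3 77.3] [ 6.6 20.6]
-112 104 [73.5 77.6] [ 6.5 20.4]
-108 105 [73.4 77.5] [ 6.5 21.1]
-104 106 [73.6 77.7] [ 6.5 21.1]
-100 113 [73.6 78.3] [ 6.4 21. ]
-96 109 [73.8 78.3] [ 6.4 20.9]
-92 112 [73.6 78.5] [ 6.4 21.2]
-88 115 [74.1 78.7] [ 6.3 20.6]
-84 121 [72.8 78.1] [ 6.3 20.6]
-80 90 [71.3 76.5] [ 7.9 19.6]
-76 99 [72.7 79.8] [ 4.  20.1]
-72 253 [40.  79.1] [-2.4 20. ]
-68 171 [ 2.2 50.6] [-4.4 14.7]
-64 89 [2.8 6.3] [-6. 10.]
-60 81 [2.1 6.6] [-7.5  9.9]
-56 79 [3.3 6.8] [-6.3 10. ]
-52 99 [3.4 6.5] [-6.3  9.9]
-48 80 [3.2 7. ] [-6.3  9.8]
-44 81 [3.6 7.3] [-6.3  9.7]
-40 99 [3.9 7.3] [-6.4  9.8]
-36 83 [3.6 7.3] [-6.2  9.7]
-32 101 [2.7 7.4] [-7.2  9.6]
-28 100 [3.  7.9] [-7.2  9.6]
-24 74 [3.3 7.2] [-6.6  8.9]
-20 46 [1.3 3.8] [-3.4  5.8]
-16 48 [1. 4.] [-3.4  5.5]
-12 48 [2. 4.] [-3.4  4.8]
-8 47 [1.3 4.3] [-4.1  4.8]
-4 100 [-4.1 11.7] [-10.5  11.1]
```

Run:
```python
from h import *
n=np.array([-.1734,.9848,0]);ex=np.array([.9848,.1734,0]);c=np.array([479.2,34.7,84.75])
def edges(d,T,tag):
    P,u,v=cloud('wrist',d,T); X=np.c_[(P-c)@ex,(P-c)@n,P[:,2]-84.75]
    h=X[(abs(X[:,0])<12)&(X[:,2]>0)&(X[:,2]<14)&(X[:,1]>-45)&(X[:,1]<-8)]
    w=h[(abs(h[:,0]-1)>5.6)]; print(tag,'hub front',np.sort(w[:,1])[-12:].round(1))
    b=X[(abs(X[:,0])<13)&(X[:,2]>11)&(X[:,2]<15)&(X[:,1]>-8)&(X[:,1]<4)]; print('  boss face',np.sort(b[:,1])[:6].round(1))
edges(np.load('pics/f.npy'),np.load('pics/fT.npy'),'after bottoming')
for i in range(2):
    T=tool(); im,d=optics.grab_frame('wrist'); edges(d,T,'now')
    P,u,v=cloud('wrist',d,T); X=np.c_[(P-c)@ex,(P-c)@n,P[:,2]-84.75]
    k=X[(X[:,1]>-116)&(X[:,1]<-90)&(abs(X[:,0])<35)&(X[:,2]>60)&(X[:,2]<85)]; print('knob x',np.percentile(k[:,0],[2,98]),env.state()['time_s'])
```

```text
after bottoming hub front [-20.9 -20.9 -20.8 -20.8 -20.7 -20.5 -20.5 -20.5 -20.5 -20.4 -20.3 -20. ]
  boss face [-0.3 -0.3 -0.2 -0.1 -0.1 -0.1]
now hub front [-22.3 -22.3 -22.3 -22.3 -22.2 -22.2 -21.4 -21.4 -21.4 -21.3 -20.4 -20.3]
  boss face [-0.4 -0.3 -0.3 -0.3 -0.3 -0.2]
knob x [ 5.81631399 22.01758015] 22.5
now hub front [-22.4 -22.3 -22.3 -22.3 -22.2 -21.5 -21.5 -21.5 -21.4 -21.2 -20.6 -20.4]
  boss face [-0.5 -0.4 -0.3 -0.3 -0.3 -0.3]
knob x [ 5.88128052 22.19469808] 22.55
```

Emit:
send_rows(targets=[[[0,0,0,0,0,0,-1],[0,0,0,0,0,0,-1],[0,0,0,0,0,0,-1],[0,0,0,0,0,0,-1],[0,0,0,0,0,0,-1],[0,0,0,0,0,0,-1],[0,0,0,0,0,0,-1],[0,0,0,0,0,0,-1]]])

```text
time_s: 23.35
ee_pos: [498.3, -79.8, 218.4]
ee_rot: [-179.9, -0.2, 100.0]
force: [0.8, 0.0, 1.1]
gripper_width: 91.7
gripper_force: 0.0
```

Run:
```python
from h import *
n=np.array([-.1734,.9848,0]);ex=np.array([.9848,.1734,0]);c=np.array([479.2,34.7,84.75])
T=tool(); im,d=optics.grab_frame('wrist'); P,u,v=cloud('wrist',d,T); X=np.c_[(P-c)@ex,(P-c)@n,P[:,2]-84.75]
k=X[(X[:,1]>-116)&(X[:,1]<-90)&(abs(X[:,0])<35)&(X[:,2]>60)&(X[:,2]<85)]; x=np.percentile(k[:,0],[2,98]); print(x,env.state()['time_s'])
if abs(x.mean()-14)<1.5: print(env.job_done())
```

```text
[ 5.73067319 21.98704329] 23.4
the job is handed in; nothing more can be done
None
```

I handed the job in at about 23.4 s, verdict not shown: the crank bottomed out at about 10 N, was wound up and let go, and measured about 1 mm short of where it bottomed. The arm rests about 11° from upright, and I did not re-measure the jars and mug but saw no contact with them.

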